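# Seat the finished robot bust in its keyed display stand

## Task

Lift the white robot bust with the yellow crest, turn it so that the flat side of its D-shaped plinth matches the yellow flat side of the recess in the round aluminium display stand, and set it fully home in the recess, upright, then let go. Put it down rather than dropping it, and leave the tan bust and the blue bust standing where they are.

Things in the scene. Friction and masses are not known exactly. Their poses are not given: they have to be found in the camera images.
- hero_head (a point): White robot bust, yellow crest, 94 mm tall, loose, 0.18 kg. Point: head centre on the plinth's axis, 64 mm above its underside. z up; face and plinth flat look to -x; y ear to ear. Grip the head here along y, 46 mm over flat ear pads 26 mm square. Shoulders end 32 mm, head 84 mm up. Plinth: 14 mm thick D, radius 40 mm, flat 20 mm from the axis.
- recess (a point): Fixed aluminium stand, a disc 132 mm wide, 18 mm high, with a D-shaped recess 10 mm deep. Point: centre of the recess floor, 8 mm above the table, on the disc's axis. z up; the flat (yellow block) is on the -x side, 26 mm off; round wall radius 46 mm. With equal axes the plinth has 6 mm play all round; home, the bust's underside lies on this floor.
- tan_head (a point): Bystander, leave alone: plain tan robot bust without crest, 84 mm tall, plinth 80 mm wide, loose. Point: centre of its head, 64 mm above its underside; z up, face to -x.
- navy_head (a point): Bystander, leave alone: blue robot bust with a red crest, 94 mm tall, plinth 80 mm wide, loose. Point: centre of its head, 64 mm above its underside; z up, face to -x.

How it is judged:
At the end, for the whole second after the job is handed in: The white bust stands at rest and released in the recess: its axis within 12 mm of the recess centre, its underside within 4 mm of the recess floor, upright within 0.1 rad, and turned with flat to flat within 0.35 rad (20 degrees) (horizontal distance between hero_head and recess below 0.012 m and z of hero_head in the frame of recess below 0.068 m and angle between hero_head's own z axis and vertical below 0.1 rad and angle between the x axis of hero_head and the x axis of recess, either way round below 0.35 rad and linear speed of hero below 0.02 m/s); the robot touches nothing.
It fails at once if the white bust is dropped: it moves faster than 0.6 m/s with no finger touching it (a fall of about 20 mm) (linear speed of hero above 0.6 m/s and contact force between the fingers and hero below 0.05 N).
It fails at once if the tan bust is moved more than 30 mm or tipped (distance of tan_head from where it was at the start of the episode above 0.03 m or angle between tan_head's own z axis and vertical above 0.3 rad).
It fails at once if the blue bust is moved more than 30 mm or tipped (distance of navy_head from where it was at the start of the episode above 0.03 m or angle between navy_head's own z axis and vertical above 0.3 rad).
It also fails if it takes over 38 s, if anything falls off the work surface, if the arm or the gripper's body presses on something with over 40 N, if the wrist force passes 120 N, or if a joint passes its speed limit or range.

## Robot

A 6-joint arm with a two-finger parallel gripper is mounted at the origin on the work surface. World frame = base frame: x ahead of the robot, y to its left, z up, the work surface at z = 0. Lengths are in m, angles in rad, forces in N, time in s.
With the tool pointing down it reaches from about 0.35 to 0.875 m from the base axis. Payload 4.2 kg.
Tool frame: the origin (TCP) lies between the finger pads; the fingertips stand 17 mm ahead of it and the grasp point (between the pads) lies 2 mm behind it; z points along the fingers, y is the direction in which the jaws open and shut (so a half turn about z gives the same grasp; the last joint's range is limited). The gripper opens to 87 mm and grips with 3 to 60 N. Pads are 19 mm wide; open, the fingers measure 117 mm over their backs; the gripper's body (75 mm by 190 mm) begins 51 mm behind the grasp point.
Start: joints at [-0.955, 0.385, 0.008, 0, -1.194, -0.259], TCP at [0.218, -0.586, 0.24] pointing down, gripper open.
Joint ranges: [-3.14, 3.14], [-1.21, 2.06], [-1.07, 1.41], [-3.16, 2.05], [-2.99, -0.16], [-3.1, 3.1]. Speed limits (rad/s): [2.79, 2.79, 3.14, 3.14, 3.14, 3.14].

## Interface

Orientations are given as a rotation vector (axis times angle).
In Python, from cell import manip gives the robot as it stands.
- The arm moves only by the tool servo_tool, never from a script. Its argument "series" is a list that holds one entry, the list of rows, each a list of 5 numbers: the finger opening in mm, from 0 to 87, then the shift along the tool's x, y, z in mm, then the turn about the tool's z in units of 6 degrees (1.0 is 6 degrees). In form: [[[gripper, dx, dy, dz, roll], ...]]. A call has 1 to 10 rows; each row shifts and turns the commanded pose from where the row before left it, along the tool's axes as they then stand; what a row does not reach is not made up. A row lasts 1/12 s, in which the tool goes at most 41.7 mm and 7.16 degrees, less where a joint would pass 70% of its speed; a pose out of reach is approached as far as the arm can. A call is refused whole if a number of a shift passes 41.7 or a number of a turn 1, either way. A call with a gripper value outside its range is refused whole. The fingers move at their own pace and stop on an object; "force" is the grip in N (left out, the last holds). Time passes only in rows, so rows that do not move let the fingers close. It gives the time, the measured TCP pose, the force and the opening at its end, in the units of the state.
- manip.get_obs(): the state, without advancing time (a new reading comes with each control period).
- manip.grab_frame(name): name is "scene" or "top"; returns a dict with "frame" (384x512x3 uint8, red, green, blue), "fov_y" (degrees; the focal length in pixels is half the picture's height over the tangent of half this angle, whatever the lens; pixels are square), "cx", "cy" (the principal point, pixels), "dist" ([k1, k2, p1, p2, k3] as OpenCV has them; the pictures are not rectified), "cam_to_world" (4x4, takes a point from camera to world coordinates). Camera axes: x right, y down, z forward; pixel columns grow to the right and rows downward; lengths in m; the calibration is good to about 2 mm. A picture is of the moment at which its call begins. There is no depth.
- manip.sign_off(): hands the job in, once; it reports no verdict.
The state is a dict: "t": time; "q": joint angles; "qvel": joint speeds; "effort": joint torques, N m; "tool_pos": TCP position; "tool_rot": TCP orientation; "wrist_force": force on the tool from outside, world axes, zero at the start; "moment": the same for the moment, N m; "grip_width": opening from 0.0 (shut) to 1.0 (fully open).
Only numpy, scipy, OpenCV 4.12 (cv2) and the standard library are available. Lean on these libraries where they do the work, as an engineer would, in place of code of your own. Each camera call takes 0.05 s, during which the arm holds its last target.

## Working session

There is one attempt and no reset: what is moved stays moved. The work goes in short steps, Python scripts to look and compute and a tool call to move; the robot and the scene stay as the last step left them, time stands still between calls to the robot, and variables do not carry over. Pictures are saved under pics/ and viewed, and the job is handed in when it is done.

Besides the shell and the picture viewer there is one more tool, called after "Emit:" as name(argument=value, ...) on one line, values as JSON. servo_tool: Moves the arm, as the interface text tells. Its arguments: {"type":"object","properties":{"series":{"type":"array","items":{"type":"array","items":{"type":"array","items":{"type":"number"}}}},"force":{"type":"number"}},"required":["series"]}

```bash
mkdir -p pics; ls
python3 - <<'E'
from cell import manip
import cv2,numpy as np
print(manip.get_obs())
for n in("scene","top"):
    f=manip.grab_frame(n); cv2.imwrite(f"pics/{n}0.png",f["frame"][:,:,::-1])
    np.set_printoptions(precision=4,suppress=True)
    print(n,{k:v for k,v in f.items() if k!="frame"})
E
```

```text
pics
{'t': 0.0, 'q': array([-9.55446864e-01,  3.85526617e-01,  6.60816313e-03, -5.08688726e-04,
       -1.19399210e+00, -2.58574992e-01]), 'qvel': array([ 2.11706460e-04,  3.12564456e-05,  1.74341611e-03,  1.01176346e-03,
       -3.26209317e-04,  3.11354833e-05]), 'effort': array([-5.20118429e-04, -3.90668750e+01,  1.87407142e+01,  4.22013536e+00,
        1.10036097e-02, -1.80611282e-04]), 'tool_pos': array([ 0.21808659, -0.58510173,  0.23846929]), 'tool_rot': array([ 0.55707934, -3.0913308 , -0.00332278]), 'wrist_force': array([-0.7750813 , -0.66410634, -0.25993729]), 'moment': array([-0.00782587,  0.03271451, -0.02417366]), 'grip_width': 1.0001175948763603}
scene {'fov_y': 43.813179501118675, 'cx': 257.41823026193055, 'cy': 195.8073571319866, 'dist': array([0.0549, 0.    , 0.    , 0.    , 0.    ]), 'cam_to_world': array([[-0.8215,  0.4949, -0.2833,  0.8885],
       [ 0.5702,  0.707 , -0.4184,  0.5307],
       [-0.0068, -0.5053, -0.8629,  1.1504],
       [ 0.    ,  0.    ,  0.    ,  1.    ]])}
top {'fov_y': 43.87772744056806, 'cx': 244.5279384581325, 'cy': 191.0750907487101, 'dist': array([-0.1309,  0.    ,  0.    ,  0.    ,  0.    ]), 'cam_to_world': array([[-0.0114, -0.9924,  0.1223,  0.4174],
       [-0.9999,  0.0117,  0.0021,  0.0377],
       [-0.0035, -0.1222, -0.9925,  1.083 ],
       [ 0.    ,  0.    ,  0.    ,  1.    ]])}
```

View pics/scene0.png

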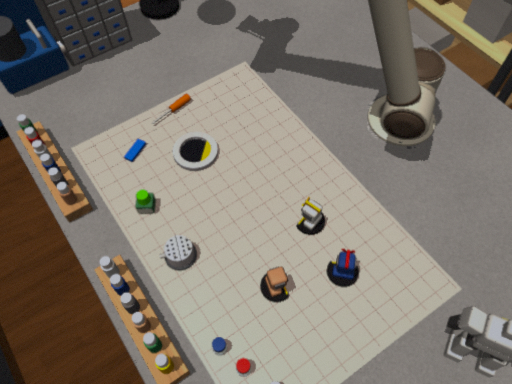

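View pics/top0.png

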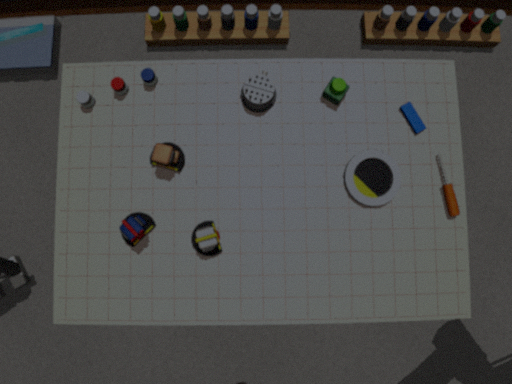

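The white bust is near (312,215) in scene and (207,238) in top. The stand is near (196,151) and (371,180). I'll enlarge both.

Run:
```python
import cv2,numpy as np
s=cv2.imread("pics/scene0.png");t=cv2.imread("pics/top0.png")
def c(i,x,y,w=32):return cv2.resize(i[y-w:y+w,x-w:x+w],(400,300) if 0 else (300,300),interpolation=cv2.INTER_CUBIC)
t2=np.clip(t.astype(int)*2,0,255).astype('u1')
cv2.imwrite("pics/crop0.png",np.vstack([np.hstack([c(s,312,215),c(s,196,151)]),np.hstack([c(t2,207,238),c(t2,371,180)])]))
```

```text
(no output)
```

View pics/crop0.png

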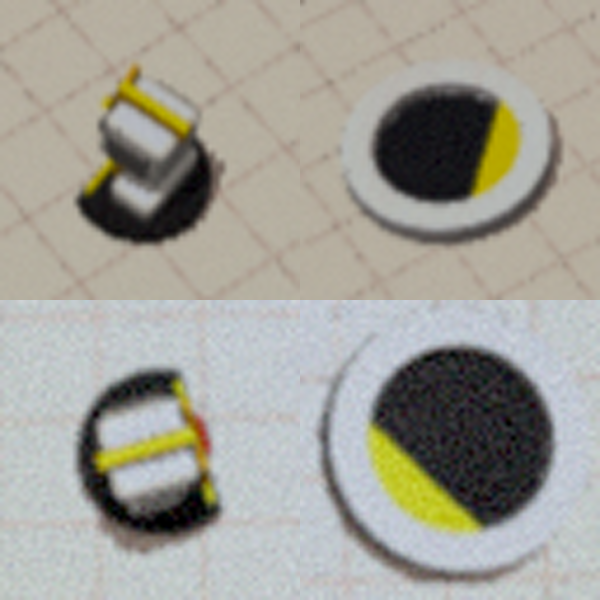

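Top crop: the crest runs left to right, with the plinth flat (yellow strip) on the right. The recess's yellow block is lower left. Next I'll measure positions by casting rays onto planes.

```bash
cat > h.py <<'E'
import cv2,numpy as np
from scipy.optimize import least_squares
np.set_printoptions(precision=4,suppress=True)
def ray(f,uv,z):
    F=192/np.tan(np.radians(f["fov_y"]/2));K=np.array([[F,0,f["cx"]],[0,F,f["cy"]],[0,0,1.]])
    p=cv2.undistortPoints(np.array(uv,float).reshape(-1,1,2),K,np.array(f["dist"])).reshape(-1,2)
    d=np.c_[p,np.ones(len(p))]@f["cam_to_world"][:3,:3].T;o=f["cam_to_world"][:3,3]
    return (o+d*((z-o[2])/d[:,2])[:,None])[:,:2]
def circ(P):
    r=least_squares(lambda c:np.hypot(*(P-c[:2]).T)-c[2],[*P.mean(0),.04],loss='soft_l1',f_scale=.001);return r.x,np.sqrt(np.mean(r.fun**2))
def masks(im):
    h=cv2.cvtColor(im,cv2.COLOR_RGB2HSV);
    y=((h[...,0]>20)&(h[...,0]<36)&(h[...,1]>150)&(h[...,2]>70)).astype('u1')
    return h,y
def pix(m,x,y,w):
    a=np.zeros_like(m);a[y-w:y+w,x-w:x+w]=m[y-w:y+w,x-w:x+w]
    return a
def line(P):
    m=P.mean(0);d=np.linalg.svd(P-m)[2][0];return m,d,np.ptp((P-m)@d),np.degrees(np.arctan2(d[1],d[0]))
E
python3 - <<'E'
from cell import manip
from h import *
for n,hc,rc in(("scene",(312,215),(196,151)),("top",(207,238),(371,180))):
    f=manip.grab_frame(n);im=f["frame"];h,y=masks(im)
    print(n)
    ny,l,st,ce=cv2.connectedComponentsWithStats(pix(y,*hc,25),connectivity=8)
    for i in range(1,ny):
        if st[i,4]<4: continue
        v,u=np.where(l==i)
        print(' yel',st[i],ce[i],'z94',line(ray(f,np.c_[u,v],.094)),'z14',line(ray(f,np.c_[u,v],.014)))
    V=h[...,2]; th=60 if n=="scene" else 45
    dk=(V<th).astype('u1')
    # recess: opening rim
    yy=pix(y,*rc,25); d=pix(dk,*rc,18 if n=="scene" else 22)
    m=cv2.morphologyEx(d|yy,cv2.MORPH_CLOSE,np.ones((3,3)));c=max(cv2.findContours(m,cv2.RETR_EXTERNAL,cv2.CHAIN_APPROX_NONE)[0],key=cv2.contourArea).reshape(-1,2)
    print(' recess rim',circ(ray(f,c,.018)))
    # boundary between yellow and dark
    D=cv2.dilate(d,np.ones((3,3)))&cv2.dilate(yy,np.ones((3,3)))
    v,u=np.where(D); print(' flat',line(ray(f,np.c_[u,v],.018)), 'yel cen',ray(f,[np.argwhere(yy)[:,::-1].mean(0)],.018))
    d=pix(dk,*hc,22);c=max(cv2.findContours(d,cv2.RETR_EXTERNAL,cv2.CHAIN_APPROX_NONE)[0],key=cv2.contourArea).reshape(-1,2)
    print(' plinth',circ(ray(f,c,.014)))
    o=im.copy();o[yy>0]=[255,0,255];o[pix(y,*hc,25)>0]=[255,0,255];o[d>0]=[0,255,0]
    for p in(m-yy,):o[(p==1)]=[0,255,255]
    w=32;cr=lambda x,y:cv2.resize(o[y-w:y+w,x-w:x+w],(300,300),interpolation=0)
    cv2.imwrite(f"pics/m_{n}.png",np.hstack([cr(*hc),cr(*rc)])[:,:,::-1])
a=[cv2.imread(f"pics/m_{n}.png") for n in("scene","top")];cv2.imwrite("pics/m.png",np.vstack(a))
E
```

```text
scene
 yel [302 197  19  16  68] [311.0735 205.0588] z94 (array([0.4459, 0.1186]), array([-0.2729,  0.962 ]), np.float64(0.047180954244872585), np.float64(105.83870481651914)) z14 (array([0.4123, 0.0874]), array([-0.2729,  0.962 ]), np.float64(0.050754024953866626), np.float64(105.83870481651914))
 yel [298 217   8   8  19] [301.5263 219.8947] z94 (array([0.4913, 0.1384]), array([0.9759, 0.2181]), np.float64(0.025058987894201773), np.float64(12.597948194665136)) z14 (array([0.4613, 0.1087]), array([0.9759, 0.2181]), np.float64(0.026956735344944395), np.float64(12.597948194665209))
 recess rim (array([ 0.5768, -0.2506,  0.0407]), np.float64(0.0020171245954145045))
 flat (array([ 0.5621, -0.2344]), array([0.7028, 0.7114]), np.float64(0.07194227217433954), np.float64(45.35013065227692)) yel cen [[ 0.5534 -0.2303]]
 plinth (array([0.4422, 0.1273, 0.0332]), np.float64(0.007534645174958092))
top
 yel [213 224   2   6   6] [213.5 226.5] z94 (array([0.4659, 0.105 ]), array([-0.9685, -0.249 ]), np.float64(0.010570446729785231), np.float64(-165.5835951290924)) z14 (array([0.4699, 0.1104]), arr
[... 283 characters left out ...]
36]), array([ 0.2021, -0.9794]), np.float64(0.049111875787351475), np.float64(-78.33753723373185))
 yel [219 245   2   4   5] [219.4 246.6] z94 (array([0.4243, 0.093 ]), array([-0.9355, -0.3535]), np.float64(0.006513828570607855), np.float64(-159.30150036228068)) z14 (array([0.4248, 0.0975]), array([-0.9355, -0.3535]), np.float64(0.00704075417130433), np.float64(-159.30150036228073))
 recess rim (array([ 0.5774, -0.2531,  0.0432]), np.float64(0.000756529001563601))
 flat (array([ 0.5603, -0.2352]), array([-0.7111, -0.7031]), np.float64(0.07209155773938464), np.float64(-135.32052979657905)) yel cen [[ 0.554  -0.2294]]
 plinth (array([0.444 , 0.1248, 0.0332]), np.float64(0.004793222551184223))
```

View pics/m.png

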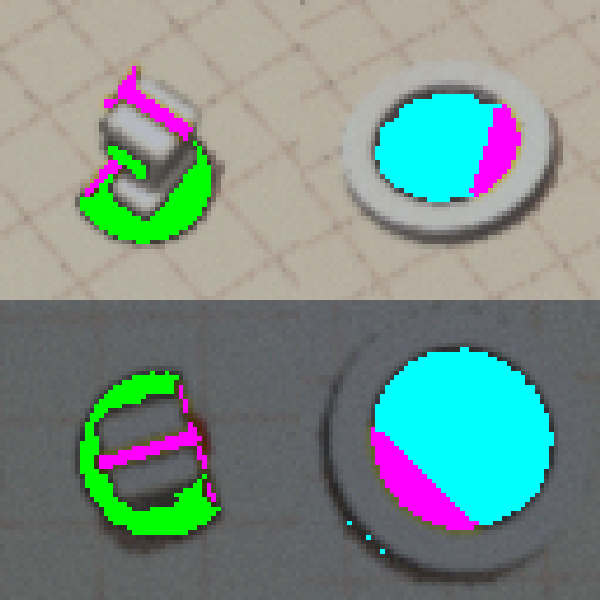

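Run:
```python
from cell import manip
from h import *
for n,hc in(("scene",(312,215)),("top",(207,238))):
    f=manip.grab_frame(n);im=f["frame"];h,y=masks(im);th=75 if n=="scene" else 50
    m=pix(((h[...,2]<th)|((h[...,1]>110)&(h[...,2]>50)&(h[...,0]<40))).astype('u1'),*hc,26) if 0 else pix((h[...,2]<th).astype('u1'),*hc,26)
    c=max(cv2.findContours(m,cv2.RETR_EXTERNAL,cv2.CHAIN_APPROX_NONE)[0],key=cv2.contourArea)
    hull=cv2.convexHull(c).reshape(-1,2)
    P=ray(f,hull,.014); 
    g=np.array([.444,.122]); xd=np.array([-.21,.978])
    # keep round part only, drop shadow side heavy outliers
    s=(P-g)@xd; Q=P[s>-.012]
    r=least_squares(lambda c:np.hypot(*(Q-c).T)-.0395,g,loss='soft_l1',f_scale=.001)
    print(n,len(Q),r.x,r.fun*1000)
    # flat line yellow
    yl=(h[...,0]>18)&(h[...,0]<38)&(h[...,1]>90)&(h[...,2]>40)
    v,u=np.where(pix(yl.astype('u1'),*hc,26)); W=ray(f,np.c_[u,v],.014)
    t=(W-r.x)@xd;k=(abs(t+.02)<.006)&(abs((W-r.x)@[xd[1],-xd[0]])>.008 if n=="top" else abs(t)<1); 
    L=line(W[k]);print('  flat',L, 'dist',(L[0]-r.x)@xd)
```

```text
scene 13 [0.4448 0.1233] [ 0.8259  0.793  -0.2901 -0.6722 -0.1004  0.1449 -0.384   0.2842  0.3413
  0.6736 -0.2336  0.0132 -0.2685]
  flat (array([0.4437, 0.1042]), array([0.9693, 0.2457]), np.float64(0.07380345094907695), np.float64(14.222342989968295)) dist -0.018433336593610756
top 11 [0.4433 0.1206] [-0.3877 -0.8663 -0.2476  1.1894  0.0871 -0.5706 -0.0052 -0.2299 -0.0536
 -0.2654 -0.2143]
  flat (array([0.4457, 0.1037]), array([-0.9687, -0.2483]), np.float64(0.06023097287674068), np.float64(-165.62505470933473)) dist -0.017062310390408952
```

Measurements:

| Item | Centre (m) | x axis |
|---|---|---|
| Hero | ≈ (0.444, 0.122) | ≈ 103.5° |
| Recess | ≈ (0.577, -0.2525) | ≈ -45° |

The fitted sizes agree with the given ones to within 2–3 mm. I'll turn the tool first, by about -13.85 units.

Emit:
servo_tool(series=[[[87,0,0,0,-1],[87,0,0,0,-1],[87,0,0,0,-1],[87,0,0,0,-1],[87,0,0,0,-1],[87,0,0,0,-1],[87,0,0,0,-1],[87,0,0,0,-1],[87,0,0,0,-1],[87,0,0,0,-1]]], force=25)

```text
t: 1.13
tool_pos: [0.2183, -0.5855, 0.2394]
tool_rot: [-2.035, 2.393, 0.0]
wrist_force: [-1.0, 1.2, -0.1]
grip_width: 0.996
```

Emit:
servo_tool(series=[[[87,0,0,0,-1],[87,0,0,0,-1],[87,0,0,0,-1],[87,0,0,0,-0.85],[87,0,0,0,0]]])

```text
t: 1.55
tool_pos: [0.2183, -0.5855, 0.2394]
tool_rot: [-2.469, 1.942, 0.0]
wrist_force: [0.1, -0.1, -1.6]
grip_width: 1.002
```

```bash
cat > to.py <<'E'
import sys
from cell import manip
from h import *
from scipy.spatial.transform import Rotation as R
def to(p,yaw=None):
    o=manip.get_obs();r=R.from_rotvec(o["tool_rot"]);M=r.as_matrix()
    d=M.T@(np.array(p)-o["tool_pos"])*1000
    print('t',o["t"],'pos',o["tool_pos"],'tool y yaw',np.degrees(np.arctan2(M[1,1],M[0,1])),'z',M[:,2],'q',o["q"],'F',o["wrist_force"],'w',o["grip_width"]*87)
    print('delta tool mm',d)
if __name__=="__main__": to([float(a) for a in sys.argv[1:4]])
E
python3 to.py .444 .122 .24
```

```text
t 1.55 pos [ 0.2183 -0.5855  0.2394] tool y yaw -166.37419171204607 z [-0.0001  0.0003 -1.    ] q [-0.9554  0.3848  0.0077 -0.0001 -1.194   1.1932] F [ 0.1436 -0.0632 -1.5672] w 87.15087978895943
delta tool mm [-634.4402 -386.0165   -0.4105]
```

Emit:
servo_tool(series=[[[87,-20,-12,0,0],[87,-32,-19.5,0,0],[87,-32,-19.5,0,0],[87,-32,-19.5,0,0],[87,-32,-19.5,0,0],[87,-32,-19.5,0,0],[87,-32,-19.5,0,0],[87,-32,-19.5,0,0],[87,-32,-19.5,0,0],[87,-32,-19.5,0,0]]])

```text
t: 2.38
tool_pos: [0.3286, -0.2406, 0.2398]
tool_rot: [-2.465, 1.948, -0.001]
wrist_force: [0.9, 0.9, 0.6]
grip_width: 1.002
```

Emit:
servo_tool(series=[[[87,-32,-19.5,0,0],[87,-32,-19.5,0,0],[87,-32,-19.5,0,0],[87,-32,-19.5,0,0],[87,-32,-19.5,0,0],[87,-32,-19.5,0,0],[87,-32,-19.5,0,0],[87,-32,-19.5,0,0],[87,-32,-19.5,0,0],[87,-20,-12,0,0]]])

```text
t: 3.22
tool_pos: [0.4395, 0.1042, 0.2399]
tool_rot: [-2.466, 1.943, -0.001]
wrist_force: [0.7, -0.0, -0.5]
grip_width: 1.001
```

```bash
python3 to.py .444 .122 .062
```

```text
t 3.2167 pos [0.4395 0.1042 0.2399] tool y yaw -166.47183569023053 z [ 0.0014  0.0007 -1.    ] q [ 0.5944  0.0843 -0.3942  0.0002 -1.0907 -0.3584] F [ 0.6578 -0.0496 -0.4994] w 87.12735302069204
delta tool mm [-16.2381  -8.2474 177.8811]
```

Emit:
servo_tool(series=[[[87,-8,-4,30,0],[87,-4,-2,30,0],[87,0,0,20,0],[87,0,0,0,0],[87,0,0,0,0]]])

```text
t: 3.63
tool_pos: [0.4415, 0.1139, 0.1593]
tool_rot: [2.465, -1.944, -0.0]
wrist_force: [0.9, -0.3, 0.6]
grip_width: 1.0
```

```bash
python3 to.py .444 .122 .062
python3 - <<'E'
from cell import manip
import cv2,numpy as np
a=[]
for n,(x,y) in(("scene",(312,205)),("top",(207,238))):
    f=manip.grab_frame(n)["frame"][y-50:y+50,x-60:x+60,::-1]
    f=cv2.resize(f,(480,400),interpolation=cv2.INTER_CUBIC)
    a.append(np.clip(f.astype(int)*(2 if n=="top" else 1),0,255)[:, :400])
cv2.imwrite("pics/a1.png",np.hstack(a))
E
```

```text
t 3.6333 pos [0.4415 0.1139 0.1593] tool y yaw -166.51531850261077 z [-0.0014 -0.0016 -1.    ] q [ 0.6109  0.1807 -0.5067  0.0006 -0.8855 -0.376 ] F [ 0.8896 -0.3178  0.5757] w 87.01624390656025
delta tool mm [-7.3952 -4.4846 97.2736][ WARN:0@1.599] global loadsave.cpp:1063 imwrite_ Unsupported depth image for selected encoder is fallbacked to CV_8U.
```

View pics/a1.png

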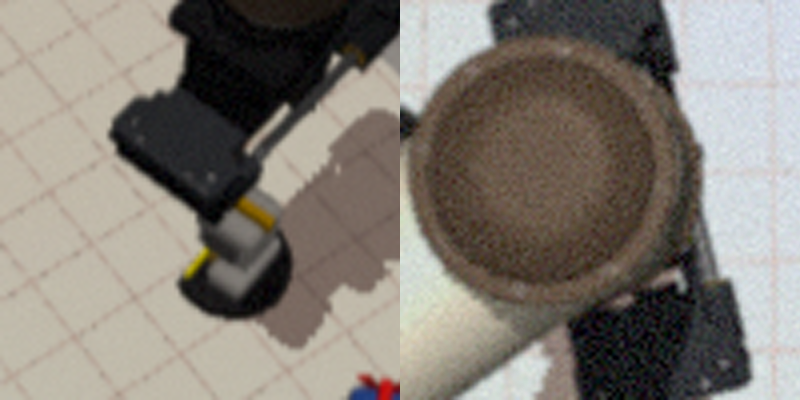

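The scene view shows the fingers around the bust and jaws lined up across the ears, with the scene-side finger at about (180,160) in the crop. I'll apply the remaining offset and go down.

Emit:
servo_tool(series=[[[87,-7.5,-4.5,0,0],[87,0,0,20,0],[87,0,0,20,0],[87,0,0,20,0],[87,0,0,20,0],[87,0,0,10,0],[87,0,0,7,0],[87,0,0,0,0],[87,0,0,0,0]]])

```text
t: 4.48
tool_pos: [0.4451, 0.1231, 0.0634]
tool_rot: [-2.467, 1.943, -0.001]
wrist_force: [-0.4, 0.1, 1.1]
grip_width: 0.999
```

```bash
python3 to.py .444 .122 .062
python3 - <<'E'
from cell import manip
import cv2,numpy as np
a=[]
for n,(x,y) in(("scene",(312,205)),("top",(207,238))):
    f=manip.grab_frame(n)["frame"][y-50:y+50,x-60:x+60,::-1]
    f=cv2.resize(f,(480,400),interpolation=cv2.INTER_CUBIC)
    a.append(np.clip(f.astype(int)*(2 if n=="top" else 1),0,255).astype('u1')[:, :400])
cv2.imwrite("pics/a2.png",np.hstack(a))
E
```

```text
t 4.4833 pos [0.4451 0.1231 0.0634] tool y yaw -166.45101295371265 z [ 0.0016  0.0009 -1.    ] q [ 0.6233  0.3339 -0.6096  0.0004 -0.6254 -0.3871] F [-0.4125  0.1484  1.0644] w 86.88999144108294
delta tool mm [0.8037 1.3694 1.3548]
```

View pics/a2.png

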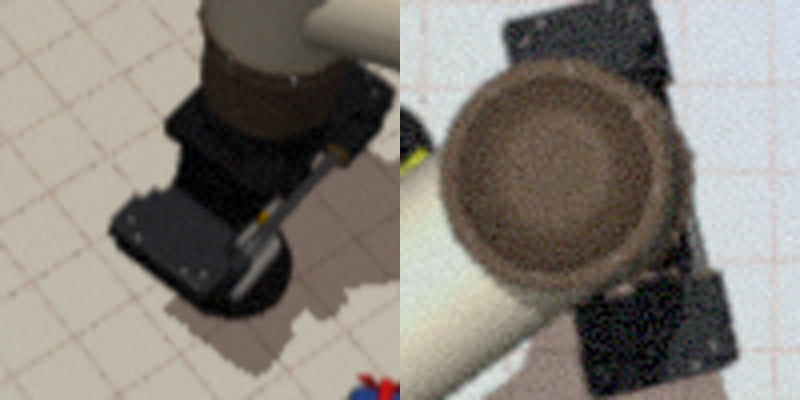

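The gripper is over the bust with the plinth visible beneath, and the position is within about 1.5 mm. Closing.

Emit:
servo_tool(series=[[[60,-0.5,-1,1,0],[50,0,0,0,0],[40,0,0,0,0],[30,0,0,0,0],[30,0,0,0,0],[30,0,0,0,0],[30,0,0,0,0],[30,0,0,0,0]]], force=25)

```text
t: 5.25
tool_pos: [0.4448, 0.123, 0.0615]
tool_rot: [2.467, -1.944, -0.0]
wrist_force: [-1.0, 0.4, 0.8]
grip_width: 0.533
```

```bash
python3 to.py .444 .122 .062
```

```text
t 5.25 pos [0.4448 0.123  0.0615] tool y yaw -166.46304247982272 z [-0.0008 -0.0005 -1.    ] q [ 0.6233  0.3378 -0.6102 -0.0001 -0.6237 -0.387 ] F [-1.0153  0.4052  0.8159] w 46.34019589060576
delta tool mm [ 0.7909  1.0403 -0.4983]
```

Opening is 46.3 mm, which matches the ear width. Lifting, then I'll look.

Emit:
servo_tool(series=[[[30,0,0,-5,0],[30,0,0,-15,0],[30,0,0,-20,0],[30,0,0,-20,0],[30,0,0,-20,0],[30,0,0,-15,0],[30,0,0,-5,0],[30,0,0,0,0]]])

```text
t: 5.92
tool_pos: [0.4456, 0.1236, 0.1628]
tool_rot: [-2.465, 1.942, -0.001]
wrist_force: [-0.1, 0.1, -1.7]
grip_width: 0.529
```

```bash
python3 to.py .577 -.2525 .14
python3 - <<'E'
from cell import manip
import cv2,numpy as np
a=[]
for n,(x,y) in(("scene",(312,205)),("top",(207,238))):
    f=manip.grab_frame(n)["frame"][y-50:y+50,x-60:x+60,::-1]
    f=cv2.resize(f,(480,400),interpolation=cv2.INTER_CUBIC)
    a.append(np.clip(f.astype(int)*(2 if n=="top" else 1),0,255).astype('u1')[:, :400])
cv2.imwrite("pics/a3.png",np.hstack(a))
E
```

```text
t 5.9167 pos [0.4456 0.1236 0.1628] tool y yaw -166.45779253665503 z [ 0.0026  0.0019 -1.    ] q [ 0.6233  0.1848 -0.4904 -0.0001 -0.8924 -0.387 ] F [-0.1007  0.1474 -1.6762] w 46.01676237096981
delta tool mm [396.4349 -39.5721  22.3857]
```

View pics/a3.png

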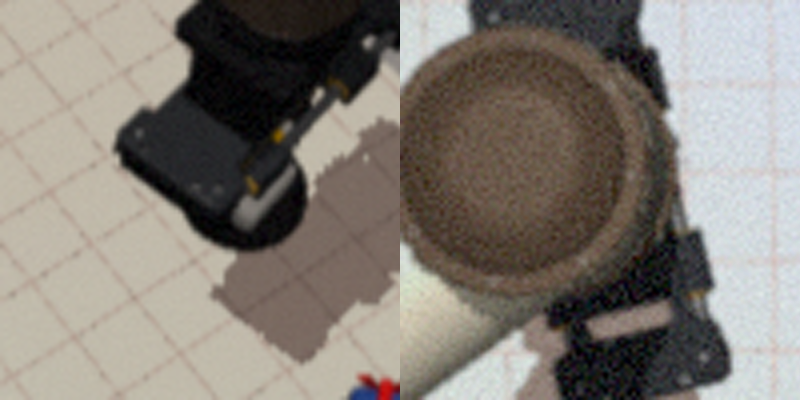

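The bust is held and clear of the table, as its shadow has separated. Moving over the stand.

Emit:
servo_tool(series=[[[30,10,-1,0,0],[30,25,-2.5,0,0],[30,35,-3.5,0,0],[30,35,-3.5,0,0],[30,35,-3.5,0,0],[30,35,-3.5,0,0],[30,35,-3.5,0,0],[30,35,-3.5,0,0],[30,35,-3.5,0,0],[30,35,-3.5,0,0]]])

```text
t: 6.85
tool_pos: [0.5489, -0.178, 0.1598]
tool_rot: [2.466, -1.944, -0.004]
wrist_force: [0.5, 0.8, -1.0]
grip_width: 0.526
```

Emit:
servo_tool(series=[[[30,35,-3.5,0,0],[30,25,-3,0,0.3],[30,15,-2,0,0.7],[30,0,0,0,1],[30,0,0,0,1],[30,0,0,0,1],[30,0,0,0,1],[30,0,0,0,1],[30,0,0,0,1],[30,0,0,0,1]]])

```text
t: 7.68
tool_pos: [0.5739, -0.2472, 0.1594]
tool_rot: [1.455, -2.781, -0.004]
wrist_force: [-0.2, -0.5, -1.8]
grip_width: 0.525
```

Emit:
servo_tool(series=[[[30,0,0,0,1],[30,0,0,0,1],[30,0,0,0,1],[30,0,0,0,1],[30,0,0,0,1],[30,0,0,0,1],[30,0,0,0,1],[30,0,0,0,1],[30,0,0,0,1],[30,0,0,0,1]]])

```text
t: 8.52
tool_pos: [0.5738, -0.2472, 0.1594]
tool_rot: [-0.131, -3.135, -0.001]
wrist_force: [0.4, -0.3, -2.2]
grip_width: 0.527
```

Emit:
servo_tool(series=[[[30,0,0,0,1],[30,0,0,0,1],[30,0,0,0,1],[30,0,0,0,1],[30,0,0,0,1],[30,0,0,0,0.8],[30,0,0,0,0.5],[30,0,0,0,0],[30,0,0,0,0]]])

```text
t: 9.27
tool_pos: [0.5742, -0.2471, 0.16]
tool_rot: [-1.13, -2.928, 0.001]
wrist_force: [0.6, -0.2, -1.3]
grip_width: 0.529
```

```bash
python3 to.py .577 -.2525 .07
python3 - <<'E'
from cell import manip
import cv2,numpy as np
a=[]
for n,(x,y) in(("scene",(196,145)),("top",(371,180))):
    f=manip.grab_frame(n)["frame"][y-50:y+50,x-50:x+50,::-1]
    f=cv2.resize(f,(400,400),interpolation=cv2.INTER_CUBIC)
    a.append(np.clip(f.astype(int)*(2 if n=="top" else 1),0,255).astype('u1')[:, :400])
cv2.imwrite("pics/a4.png",np.hstack(a))
E
```

```text
t 9.2667 pos [ 0.5742 -0.2471  0.16  ] tool y yaw 47.80208995804885 z [-0.0027  0.0005 -1.    ] q [-0.148   0.4491 -0.0996 -0.0002 -1.0249 -2.1592] F [ 0.614  -0.2069 -1.2808] w 46.02088795314719
delta tool mm [-5.9406 -1.9557 90.0152]
```

View pics/a4.png

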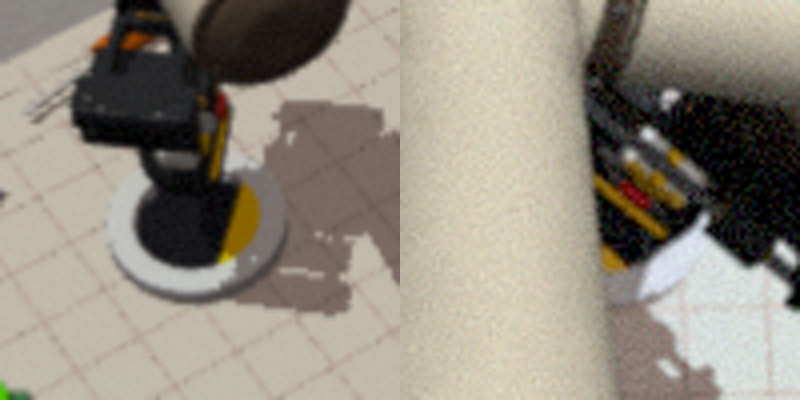

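The bust is held above the recess with its flat (yellow strip) on the yellow block's side. I'll correct the last 3° and 6 mm, go down partway, then check.

Emit:
servo_tool(series=[[[30,-3,-1,0,0.48],[30,-3,-1,15,0],[30,0,0,20,0],[30,0,0,15,0],[30,0,0,5,0],[30,0,0,0,0],[30,0,0,0,0]]])

```text
t: 9.95
tool_pos: [0.5782, -0.2526, 0.1069]
tool_rot: [1.204, 2.901, -0.001]
wrist_force: [-0.2, 0.6, -1.2]
grip_width: 0.524
```

```bash
python3 to.py .577 -.2525 .07
python3 - <<'E'
from cell import manip
from h import *
o=manip.get_obs();zp=o["tool_pos"][2]-.0615+.013
a=[]
for n,(x,y) in(("scene",(196,145)),("top",(371,180))):
    F=manip.grab_frame(n);im=F["frame"]
    h,_=masks(im);yl=((h[...,0]>15)&(h[...,0]<38)&(h[...,1]>110)&(h[...,2]>45)).astype('u1')
    k,l,st,ce=cv2.connectedComponentsWithStats(pix(yl,x,y,40))
    for i in range(1,k):
        if st[i,4]>5:
            v,u=np.where(l==i);p=np.c_[u,v];print(n,st[i],'strip z',line(ray(F,p,zp)),'z18',line(ray(F,p,.018)))
    f=im[y-40:y+40,x-40:x+40,::-1]
    f=cv2.resize(f,(400,400),interpolation=cv2.INTER_CUBIC)
    a.append(np.clip(f.astype(int)*(2 if n=="top" else 1),0,255).astype('u1')[:, :400])
cv2.imwrite("pics/a5.png",np.hstack(a))
E
```

```text
t 9.95 pos [ 0.5782 -0.2526  0.1069] tool y yaw 44.90803593127619 z [ 0.0002 -0.0005 -1.    ] q [-0.1555  0.5103 -0.1456  0.0006 -0.9146 -2.2026] F [-0.2049  0.5856 -1.1839] w 45.62911905708923
delta tool mm [ 0.8963 -0.7976 36.8737]
scene [180 111   6   3   9] strip z (array([ 0.5471, -0.3613]), array([-0.5647,  0.8253]), np.float64(0.017010145424728382), np.float64(124.38369595679013)) z18 (array([ 0.5345, -0.3943]), array([-0.5647,  0.8253]), np.float64(0.017639056175220814), np.float64(124.38369595679059))
scene [194 134  10  17  62] strip z (array([ 0.5661, -0.238 ]), array([0.6784, 0.7347]), np.float64(0.057151143139080124), np.float64(47.282295582253205)) z18 (array([ 0.5542, -0.2664]), array([0.6784, 0.7347]), np.float64(0.05926417435813344), np.float64(47.282295582253184))
scene [200 141  11  20 126] strip z (array([ 0.5655, -0.2024]), array([0.7167, 0.6974]), np.float64(0.06713955989746667), np.float64(44.216649555577085)) z18 (array([ 0.5535, -0.2295]), array([0.7167, 0.6974]), np.float64(0.06962188970409228), np.float64(44.21664955557706))
top [382 169   4   5  12] strip 
[... 389 characters left out ...]
4793146065527)) z18 (array([ 0.577 , -0.2678]), array([-0.7003, -0.7139]), np.float64(0.0338239161581239), np.float64(-134.4479314606552))
top [365 175  17  15  49] strip z (array([ 0.5597, -0.2415]), array([-0.6797, -0.7335]), np.float64(0.04644151586554032), np.float64(-132.81836200354556)) z18 (array([ 0.5653, -0.2525]), array([-0.6797, -0.7335]), np.float64(0.048271556489827075), np.float64(-132.81836200354553))
top [368 188  10  10  53] strip z (array([ 0.5352, -0.2373]), array([-0.7333, -0.6799]), np.float64(0.026160833775144797), np.float64(-137.16497954568698)) z18 (array([ 0.5399, -0.2481]), array([-0.7333, -0.6799]), np.float64(0.02719170857932522), np.float64(-137.16497954568703))
```

View pics/a5.png

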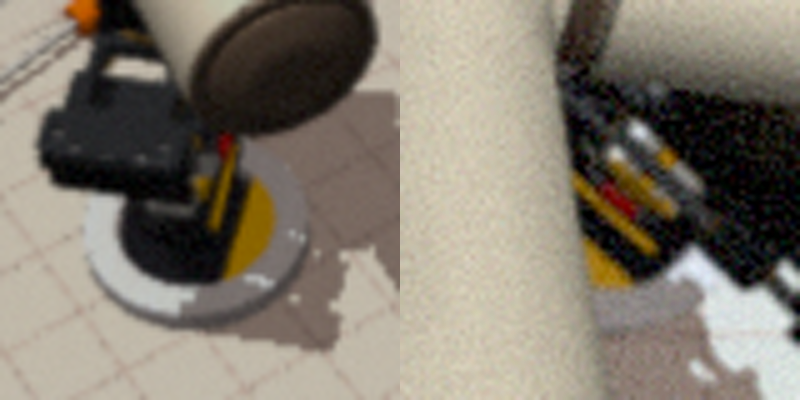

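The bust's flat strip lies about 19–21 mm from the tool axis (19.5 expected) and within 2–3° of the block edge, so the fit is good. Lowering.

Emit:
servo_tool(series=[[[30,0.9,-0.8,5,0],[30,0,0,8,0],[30,0,0,7,0],[30,0,0,6,0],[30,0,0,4,0],[30,0,0,3,0],[30,0,0,0,0],[30,0,0,0,0]]])

```text
t: 10.72
tool_pos: [0.577, -0.2524, 0.0734]
tool_rot: [1.206, 2.9, 0.0]
wrist_force: [1.7, -1.0, -1.8]
grip_width: 0.531
```

```bash
python3 to.py .577 -.2525 .0695
```

```text
t 10.7167 pos [ 0.577  -0.2524  0.0734] tool y yaw 44.85848808105995 z [ 0.0006 -0.0002 -1.    ] q [-0.1557  0.547  -0.1799  0.0002 -0.8434 -2.203 ] F [ 1.7222 -1.0041 -1.8078] w 46.161801850346336
delta tool mm [-0.0538 -0.0922  3.8515]
```

Emit:
servo_tool(series=[[[30,0,0,1.5,0],[30,0,0,1.5,0],[30,0,0,0.8,0],[30,0,0,0,0],[30,0,0,0,0]]])

```text
t: 11.13
tool_pos: [0.5771, -0.2524, 0.0701]
tool_rot: [1.205, 2.9, 0.0]
wrist_force: [2.3, -1.2, -1.7]
grip_width: 0.53
```

```bash
python3 to.py .577 -.2525 .0695
```

```text
t 11.1333 pos [ 0.5771 -0.2524  0.0701] tool y yaw 44.864013261159876 z [ 0.0012 -0.0003 -1.    ] q [-0.1557  0.5508 -0.183   0.0002 -0.8358 -2.203 ] F [ 2.2629 -1.2258 -1.6575] w 46.14726532358296
delta tool mm [ 0.0147 -0.1554  0.5563]
```

Emit:
servo_tool(series=[[[30,-1,0,0.6,0],[30,0,0,0.5,0],[30,0,0,0,0],[30,0,0,0,0]]])

```text
t: 11.47
tool_pos: [0.5777, -0.2532, 0.0695]
tool_rot: [1.205, 2.9, -0.0]
wrist_force: [0.6, -1.1, 5.5]
grip_width: 0.534
```

```bash
python3 to.py .577 -.2525 .0695
python3 - <<'E'
from cell import manip
from h import *
a=[]
for n,(x,y) in(("scene",(196,145)),("top",(371,180))):
    F=manip.grab_frame(n);im=F["frame"]
    f=im[y-40:y+40,x-40:x+40,::-1]
    f=cv2.resize(f,(400,400),interpolation=cv2.INTER_CUBIC)
    a.append(np.clip(f.astype(int)*(2 if n=="top" else 1),0,255).astype('u1'))
cv2.imwrite("pics/a6.png",np.hstack(a))
E
```

```text
t 11.4667 pos [ 0.5777 -0.2532  0.0695] tool y yaw 44.87993329962351 z [ 0.001  -0.0005 -1.    ] q [-0.1567  0.5526 -0.1813  0.0005 -0.836  -2.2019] F [ 0.5789 -1.1461  5.5141] w 46.41659883527087
delta tool mm [0.9277 0.0003 0.0478]
```

View pics/a6.png

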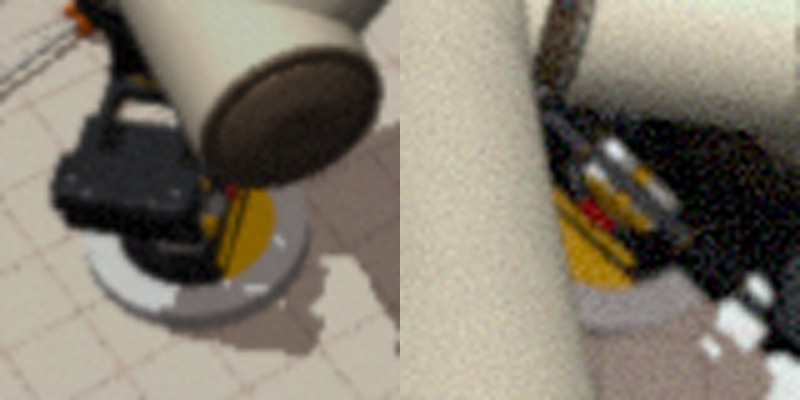

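The vertical force rose to 5.5 N exactly at the expected floor height (tool z 0.0695). The strip is parallel to and close against the block, so the bust is home. Releasing slowly.

Emit:
servo_tool(series=[[[50,0,0,0,0],[54,0,0,0,0],[60,0,0,0,0],[70,0,0,0,0],[87,0,0,0,0],[87,0,0,0,0],[87,0,0,0,0],[87,0,0,0,0]]])

```text
t: 12.23
tool_pos: [0.5773, -0.2529, 0.0685]
tool_rot: [-1.206, -2.901, -0.0]
wrist_force: [0.4, -0.1, -0.2]
grip_width: 0.956
```

Emit:
servo_tool(series=[[[87,0,0,-5,0],[87,0,0,-15,0],[87,0,0,-25,0],[87,0,0,-25,0],[87,0,0,-25,0],[87,0,0,-25,0],[87,0,0,-25,0],[87,0,0,0,0]]])

```text
t: 12.9
tool_pos: [0.58, -0.2541, 0.2207]
tool_rot: [1.2, 2.891, 0.001]
wrist_force: [0.7, 0.2, 0.3]
grip_width: 0.999
```

```bash
python3 to.py .45 -.48 .21
```

```text
t 12.9 pos [ 0.58   -0.2541  0.2207] tool y yaw 44.92406916927299 z [ 0.0112 -0.0041 -0.9999] q [-0.1567  0.4057 -0.0089  0.0025 -1.1445 -2.2019] F [0.6742 0.1837 0.2695] w 86.88600694953249
delta tool mm [ -68.028  -251.6598   10.1306]
```

Backing off sideways for a clear view.

Emit:
servo_tool(series=[[[87,-7,-25,0,0],[87,-9,-35,0,0],[87,-9,-35,0,0],[87,-9,-35,0,0],[87,-9,-35,0,0],[87,-9,-35,0,0],[87,-7,-25,0,0],[87,0,0,0,0]]])

```text
t: 13.57
tool_pos: [0.4566, -0.4571, 0.2134]
tool_rot: [-1.213, -2.897, 0.001]
wrist_force: [1.2, 0.3, -0.9]
grip_width: 0.999
```

```bash
python3 to.py .45 -.48 .21
python3 - <<'E'
from cell import manip
from h import *
a=[];b=[]
for n,(x,y) in(("scene",(196,145)),("top",(371,180))):
    F=manip.grab_frame(n);im=F["frame"]
    h,_=masks(im);yl=((h[...,0]>15)&(h[...,0]<38)&(h[...,1]>110)&(h[...,2]>45)).astype('u1')
    k,l,st,ce=cv2.connectedComponentsWithStats(pix(yl,x,y,40))
    for i in range(1,k):
        if st[i,4]>5:
            v,u=np.where(l==i);p=np.c_[u,v];print(n,st[i],'z22',line(ray(F,p,.022)),'z102',line(ray(F,p,.102)))
    f=im[y-40:y+40,x-40:x+40,::-1]
    f=cv2.resize(f,(400,400),interpolation=cv2.INTER_CUBIC);g=2 if n=="top" else 1
    a.append(np.clip(f.astype(int)*g,0,255).astype('u1'))
    b.append(np.clip(cv2.resize(im[:,:,::-1],(400,300)).astype(int)*g,0,255).astype('u1'))
cv2.imwrite("pics/a7.png",np.hstack(a));cv2.imwrite("pics/b7.png",np.hstack(b))
E
```

```text
t 13.5667 pos [ 0.4566 -0.4571  0.2134] tool y yaw 44.557978152466355 z [-0.0007 -0.0004 -1.    ] q [-0.5356  0.4383  0.0252  0.0008 -1.1582 -1.8286] F [ 1.2028  0.3206 -0.925 ] w 86.90170059082647
delta tool mm [-11.6696 -20.8195   3.4612]
scene [185 129  18  10  80] z22 (array([ 0.5479, -0.3013]), array([ 0.6929, -0.721 ]), np.float64(0.05420264817703559), np.float64(-46.13709161925557)) z102 (array([ 0.572 , -0.2423]), array([ 0.6929, -0.721 ]), np.float64(0.0503597412837531), np.float64(-46.13709161925559))
scene [197 141  14  20 171] z22 (array([ 0.5576, -0.2302]), array([0.7293, 0.6841]), np.float64(0.06942464984970484), np.float64(43.168501733954585)) z102 (array([ 0.5811, -0.1762]), array([0.7293, 0.6841]), np.float64(0.06450252013014249), np.float64(43.16850173395458))
top [368 164  21  22  96] z22 (array([ 0.582 , -0.2654]), array([-0.724 ,  0.6898]), np.float64(0.050653210517195374), np.float64(136.38431789637735)) z102 (array([ 0.5696, -0.2426]), array([-0.724 ,  0.6898]), np.float64(0.046833771756657025), np.float64(136.38431789637733))
top [354 174  24  23 256] z22 (array([ 0.5555, -0.2296]), array([-0.7364, -0.6766]), np.float64(0.0701355542472061), np.float64(-137.4233457369906)) z102 (array([ 0.5451, -0.2095]), array([-0.7364, -0.6766]), np.float64(0.06484707496527231), np.float64(-137.4233457369906))
```

View pics/a7.png

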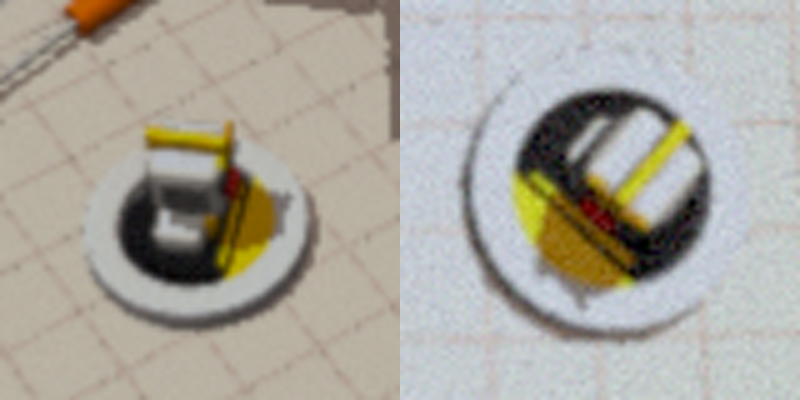

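View pics/b7.png

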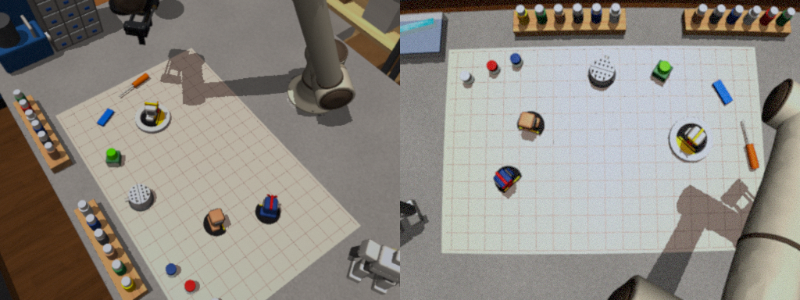

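The bust stands in the recess with its flat along the yellow block, and both bystanders look unmoved. The crest offset reads a few mm high, so I'll triangulate it in both views to check for tilt.

Run:
```python
from cell import manip
from h import *
from h import masks
fr={n:manip.grab_frame(n) for n in("scene","top")}
def proj(F,X):
    f=192/np.tan(np.radians(F["fov_y"]/2));K=np.array([[f,0,F["cx"]],[0,f,F["cy"]],[0,0,1.]])
    T=np.linalg.inv(F["cam_to_world"]);return cv2.projectPoints(np.array(X,float),cv2.Rodrigues(T[:3,:3])[0],T[:3,3],K,np.array(F["dist"]))[0].reshape(-1,2)
c=np.array([.577,-.2525]);xr=np.array([.7071,-.7071]);yr=np.array([.7071,.7071])
def pt(a,b,z):return [*(c+a*xr+b*yr),z]
out=[]
for n,(x,y) in(("scene",(196,145)),("top",(371,180))):
    F=fr[n];im=F["frame"];h,yy=masks(im)
    k,l,st,ce=cv2.connectedComponentsWithStats(pix(yy,x,y,40))
    for i in range(1,k):
        if st[i,4]>5:
            v,u=np.where(l==i);L=line(ray(F,np.c_[u,v],.102));print(n,st[i],'crest z102 rel (x,y mm)',(L[0]-c)@np.c_[xr,yr]*1000,L[2:])
    s=8;w=40;big=cv2.resize(im[y-w:y+w,x-w:x+w,::-1],(400,400),interpolation=cv2.INTER_CUBIC)
    big=np.clip(big.astype(int)*(2 if n=="top" else 1),0,255).astype('u1')
    # expected plinth-top D (z .022), crest line z .102 (-20..20), vertical axis
    th=np.linspace(-2*np.pi/3,2*np.pi/3,60);D=[pt(.04*np.cos(t),.04*np.sin(t),.022) for t in th]
    for P,col,cl in((D,(255,0,255),True),([pt(-.023,0,.102),pt(.023,0,.102)],(0,255,0),False),([pt(0,0,.008),pt(0,0,.092)],(255,255,0),False)):
        q=((proj(F,P)-[x-w,y-w]+.5)*5).astype(np.int32);cv2.polylines(big,[q],cl,col,1)
    out.append(big)
cv2.imwrite("pics/a8.png",np.hstack(out))
```

```text
scene [185 131  17   8  57] crest z102 rel (x,y mm) [-10.6984   4.1388] (np.float64(0.049003652247750856), np.float64(131.36670103827677))
scene [199 141  12  20 126] crest z102 rel (x,y mm) [-52.6816  58.0788] (np.float64(0.06390791921976996), np.float64(41.50781123032357))
top [374 164  15  18  53] crest z102 rel (x,y mm) [-4.4429  1.7664] (np.float64(0.042436044173148425), np.float64(138.48596827140992))
top [354 175  22  22 119] crest z102 rel (x,y mm) [-56.1309  11.1398] (np.float64(0.06191030192105042), np.float64(-137.94804096106435))
top [358 175   4   4   7] crest z102 rel (x,y mm) [-44.3517  28.3809] (np.float64(0.008862951014175422), np.float64(-136.42049620703702))
```

View pics/a8.png

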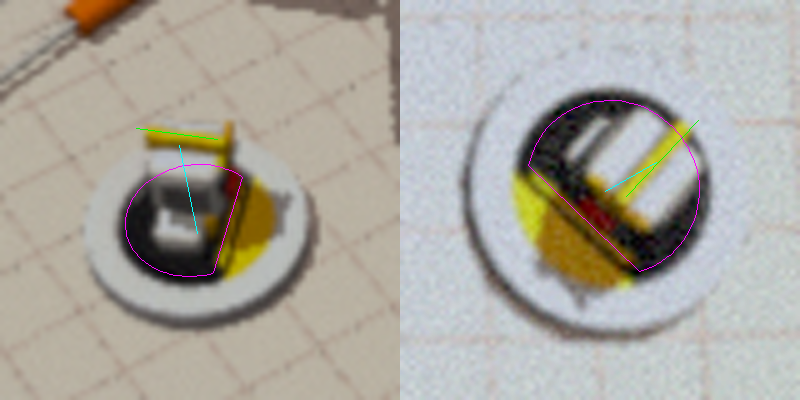

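The crest is parallel to the predicted upright line in both views, with slopes of 0.13 and 0.12 in scene. The plinth D lies inside the recess with a gap to the block, a few mm towards the flat side. Last is a quick bystander check, then I'll hand in.

Run:
```python
from cell import manip
import cv2,numpy as np
for n,bx in(("scene",((275,283),(344,266))),("top",((167,156),(137,229)))):
    b=cv2.cvtColor(manip.grab_frame(n)["frame"],cv2.COLOR_RGB2GRAY).astype('f4');a=cv2.imread(f"pics/{n}0.png",0).astype('f4')
    for x,y in bx: print(n,cv2.phaseCorrelate(a[y-25:y+25,x-25:x+25].copy(),b[y-25:y+25,x-25:x+25].copy()))
o=manip.get_obs();print(o["t"],np.abs(o["qvel"]).max())
manip.sign_off()
```

```text
scene ((0.031524563660372706, -0.028349024173170534), 0.9205530269622803)
scene ((0.03908150206844141, -0.10424825305379315), 0.9628939313888549)
top ((0.036416481229853304, 0.022184713154999258), 1.0199503688812255)
top ((-0.024678980989985888, -0.04322061073865413), 1.1185755029678344)
13.8667 0.0026414787388523166
the job is handed in; nothing more can be done
```

The white bust is set in the recess, flat to flat and released, and the job is handed in at about 13.9 s. I gripped it by the ear pads, lifted it, turned it about 149° and lowered it until it touched the floor.

- **Seating:** contact force rose to about 5.5 N at tool height 0.0695 m, the height worked out for the underside resting on the recess floor.
- **Alignment:** the tool was within about 1 mm of the measured recess centre at release, and the bust's flat was within 2–3° of the yellow block.
- **Upright and released:** the crest line ran parallel to the predicted upright line in the scene view. The open gripper was backed well clear and the arm was at rest.
- **Bystanders:** the tan and blue busts shifted by about 0.1 pixel or less in both views, so they have not moved.
- **Checks that disagreed:**
  - The two views differed by about 6 mm on how far the crest sits towards the face: 4 mm from top and 11 mm from scene. I put most of that down to the orange face plate entering the scene mask.
  - The plinth also looked a few mm towards the flat side, within the 6 mm play.
  - I felt about 2.5 N of side force on the way down, and it dropped after a 1 mm shift.

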